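# Wedge the rocking viewing box on the lab bench

## Task

The low grey viewing box on the lab bench rocks because its foot at the far right corner is too short. First press that corner down with a fingertip until it clearly dips, to feel it rock, and let it come back up; then push the wooden wedge, thin edge first, under the short foot until it is snug but the box still stands level; then press on the same corner again and finish while still pressing it firmly (about 8 N), the box now standing firm. Only push and press: pick nothing up, do not shove the box out of its place, and leave the beaker, bottle and carton alone.

Things in the scene. Friction and masses are not known exactly. Their poses are not given: they have to be found in the camera images.
- viewer: Low grey box-shaped instrument, 200 (x) x 160 (y) x 70 mm high, about 1.2 kg, loose. Origin: centre of footprint at bench height, z up; x roughly away from the robot (turned up to 0.35 rad), y roughly to its left. Flat housing 14 to 70 mm up. Round feet, 18 mm across, at x +-80, y +-60 mm: three are 14 mm high, the far right one (x +80, y -60) 3 mm. Weight towards the near left, so it rests level.
- corner (a point): On the flat top straight above the short foot, 20 mm in from both edges: where to press. Axes as the box's. Unwedged, 3 N down here starts to tip the box and 6 to 9 N (the top shifts 4 mm sideways and drags at the finger) brings the short foot onto the mat 6 to 9 mm lower; let go, it comes back up. Wedged snugly it gives under 1.5 mm at 12 N.
- wedge: Loose wooden wedge, 60 mm wide (x), 120 long (y), 0.09 kg, flat on the mat, thin edge to its +y, pointing at the short foot from the box's right (-y) side, in line to about 10 mm and 0.1 rad. Its top slopes evenly from 3 mm thick at the thin edge to 23 mm at the heel. Origin: centre of its underside.
- wedge_heel (a point): Centre of the wedge's upright heel face (60 wide x 21 mm high) at its -y end, 11.5 mm above its underside: the face to push. Axes as the wedge's.
- wedge_tip (a point): Middle of the wedge's thin edge, at its underside, at its +y end.
- mat: Thin grey bench mat, fixed, 120 (x) x 280 mm (y), axes parallel to the box's; origin at the centre of its underside, its top 8 mm above that. Let into the bench: 2 to 5 mm stand proud, different each time. The wedge slides on it and the short foot hangs over it; the three good feet stand on the bare bench.
- beaker: Small open glass beaker, 52 mm across, 65 mm high, loose; bystander. Origin under its centre.
- bottle: Small amber jar, 42 mm across, 85 mm high, loose; bystander. Origin under its centre.
- carton: Flat blue carton, 50 (x) x 150 (y) x 28 mm high, loose; bystander. Origin under its centre.
- short_foot (a point): Centre of the short foot's underside, 11 mm above the bench and 6 to 9 mm above the mat. Axes as the box's. About 5 N upwards here starts to jack the box out of level. Pushing the free wedge takes under 1.5 N; from touching this foot on, the push rises steeply, and 3 N makes it snug without lifting the box.
Things that resemble listed ones, but are neither listed nor needed, are in the scene too. Of the things that look like the wedge, the smallest one is meant.

How it is judged:
By the outcome, as a careful person would: the job done as asked, in the order asked, and still so for the second after the job is handed in, while the arm keeps its last pose, push and grip.
It also fails if it takes over 56 s, if anything falls off the work surface, if the arm or the gripper's body presses on something with over 40 N, if the wrist force passes 120 N, or if a joint passes its speed limit or range.

## Robot

A 6-joint arm with a two-finger parallel gripper is mounted at the origin on the work surface. World frame = base frame: x ahead of the robot, y to its left, z up, the work surface at z = 0. Lengths are in m, angles in rad, forces in N, time in s.
With the tool pointing down it reaches from about 0.225 to 0.875 m from the base axis. Payload 3.4 kg.
Tool frame: the origin (TCP) lies at the very end of the fingers, on their centre line; the grasp point (between the pads) lies 19 mm behind it; x points along the fingers, z is the direction in which the jaws open and shut, and the axes are right-handed (so a half turn about x gives the same grasp; the last joint's range is limited). The gripper opens to 85 mm and grips with 20 to 120 N. Pads are 22 mm wide; open, the fingers measure 114 mm over their backs; the gripper's body (76 mm by 85 mm) begins 54 mm behind the grasp point. The pads swing forward as they close: fully open they stand 13 mm farther back than shut.
Start: joints at [-1.459, 0.276, 1.505, -0, 1.361, -0.121], TCP at [0.133, -0.56, 0.194] pointing down, gripper open.
Joint ranges: [-2.89, 2.89], [-0.75, 2.08], [0.22, 2.7], [-1.18, 4.32], [0.11, 2.71], [-2.7, 2.7]. Speed limits (rad/s): [2.57, 2.57, 3.14, 3.14, 3.14, 3.14].

## Interface

Orientations are given as a unit quaternion [w, x, y, z].
In Python, from rig import manip, viewer, finder gives the robot as it stands.
- The arm moves only by the tool move_arm, never from a script. Its argument "rows" is a list of rows, each a list of 3 entries, a list of its own where there are three numbers: the shift along the tool's x, y, z in mm, then the turn about the tool's x in rad, then the finger opening in mm, from 0 to 85.4. A call has 1 to 8 rows; each row is the pose to reach, as a shift and turn from the pose measured when the call began, along the tool's axes at that moment; what a row does not reach only later rows make up. A row lasts 1/12 s, in which the tool goes at most 41.7 mm and 7.16 degrees, less where a joint would pass 70% of its speed; a pose out of reach is approached as far as the arm can. A call with a gripper value outside its range is refused whole. The fingers move at their own pace and stop on an object; "force" is the grip in N (left out, the last holds). Time passes only in rows, so rows that repeat a pose let the fingers close. It gives the time, the measured TCP pose, the force and the opening at its end, in the units of the state.
- manip.get_state(): the state, without advancing time (a new reading comes with each control period).
- viewer.get_image(name): name is "scene" or "top" or "wrist"; returns the picture (420x560x3 uint8, red, green, blue); there is no depth.
- viewer.get_calibration(name): a dict with "mtx" (3x3 intrinsics, pixels), "k1" (the pictures are not rectified: a ray, as slopes to the right and down, at radius r is drawn at 1 + k1 r^2 times it, then the intrinsics apply), "R" (3x3) and "t" (3): a world point X has camera coordinates R X + t. Camera axes: x right, y down, z forward; pixel columns grow to the right and rows downward; lengths in m; the calibration is good to about 2 mm. A picture is of the moment at which its call begins: read the wrist's pose just before it. get_calibration takes no time and is no camera call; for the wrist camera it gives the pose at the moment of the call.
- manip.sign_off(): hands the job in, once; it reports no verdict.
Trained networks look in the newest picture that a camera, given by its name, has taken for a name from the list of things; names that differ only in an ending like _2 or _b are one class to them, and where a whole thing is asked for, a point or a joint stands for the part that bears it (a point fixed in the world has none). Each returns a list of dicts, best first, with "score" (0 to 1); they miss things now and then, are a little off and sometimes report something else, mostly with a low value. They report only what shows in the picture. A call takes as long as a camera call. They do not tell look-alikes from the thing itself.
- finder.look_for(target, camera): "centre" ([column, row] in pixels, amid what is visible of it).
- finder.trace(target, camera): "mask" (420x560 bool, what is visible of it) and "centre" ([column, row] in pixels, amid what is visible of it).
The state is a dict: "clock": time; "qpos": joint angles; "qd": joint speeds; "effort": joint torques, N m; "position": TCP position; "ee_rot": TCP orientation; "contact_force": force on the tool from outside, world axes, zero at the start; "moment": the same for the moment, N m; "width": finger opening in m.
Only numpy, scipy, OpenCV 4.12 (cv2) and the standard library are available. Lean on these libraries where they do the work, as an engineer would, in place of code of your own. Each camera call takes 0.05 s, during which the arm holds its last target.

## Working session

There is one attempt and no reset: what is moved stays moved. The work goes in short steps, Python scripts to look and compute and a tool call to move; the robot and the scene stay as the last step left them, time stands still between calls to the robot, and variables do not carry over. Pictures are saved under pics/ and viewed, and the job is handed in when it is done.

Besides the shell and the picture viewer there is one more tool, called after "Emit:" by a JSON object that holds its "fn" and its "kwargs", one argument or row to a line. move_arm: Moves the arm, as the interface text tells. Its arguments: {"type":"object","properties":{"rows":{"type":"array"},"force":{"type":"number"}},"required":["rows"]}

```bash
ls; mkdir -p pics; python3 - <<'E'
from rig import manip, viewer, finder
import cv2
print(manip.get_state())
for n in ["scene","top","wrist"]:
    im=viewer.get_image(n); cv2.imwrite(f"pics/{n}0.png",im[:,:,::-1])
    c=viewer.get_calibration(n); print(n,c)
E
```

```text
pics
{'clock': 0.0, 'qpos': array([-1.45901098e+00,  2.76573910e-01,  1.50616951e+00,  1.80948664e-05,
        1.36067884e+00, -1.21000266e-01]), 'qd': array([-0.0019703 ,  0.00114762, -0.0001014 ,  0.00057994,  0.00019397,
       -0.00041781]), 'effort': array([ 1.69809926e-03, -4.16777515e+01, -2.45801711e+01,  3.27902644e-04,
        1.12090990e-02, -1.20805271e-05]), 'position': array([ 0.13257927, -0.55888087,  0.1928373 ]), 'ee_rot': array([ 0.55423018,  0.43901668,  0.55513187, -0.43808887]), 'contact_force': array([0.5519032 , 0.03685435, 0.61633697]), 'moment': array([-0.00238702,  0.0017226 , -0.07115144]), 'width': 0.08547457919228194}
scene {'mtx': array([[392.67016575,   0.        , 279.50687546],
       [  0.        , 392.67016575, 207.85710057],
       [  0.        ,   0.        ,   1.        ]]), 'k1': 0.020346225010727595, 'R': array([[ 0.35665107,  0.93400778, -0.02072397],
       [ 0.66001577, -0.26760272, -0.70197434],
       [-0.66119528,  0.23668175, -0.71190066]]), 't': array([-0.16625404, -0.34719518,  1.50131483])}
top {'mtx': array([[426.99525798,   0.        , 267.92339608],
       [  0.        , 426.99525798, 207.50825085],
       [  0.        ,   0.        ,   1.        ]]), 'k1': -0.053870560644814255, 'R': array([[ 1.60263402e-03, -9.99998699e-01,  1.80968124e-04],
       [-9.96973234e-01, -1.61185176e-03, -7.77288375e-02],
       [ 7.77290281e-02, -5.58494969e-05, -9.96974521e-01]]), 't': array([-0.06561551,  0.59308415,  1.0018803 ])}
wrist {'mtx': array([[361.8434515 ,   0.        , 282.0815525 ],
       [  0.        , 361.8434515 , 214.46571609],
       [  0.        ,   0.        ,   1.        ]]), 'k1': 0.01099056065819774, 'R': array([[ 0.23064236, -0.97303582, -0.00232434],
       [-0.929081  , -0.22093219,  0.29664365],
       [-0.28915842, -0.06625909, -0.95498542]]), 't': array([-0.57417023, -0.03908584,  0.3794259 ])}
```

View pics/scene0.png

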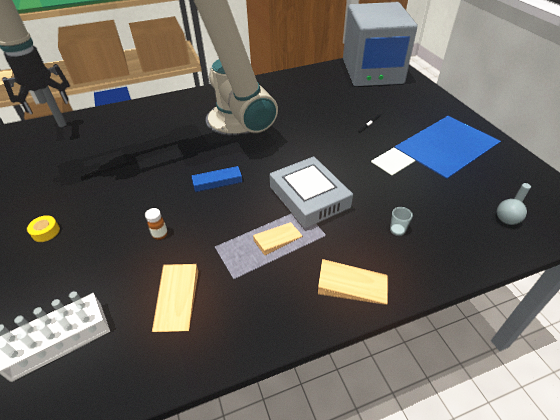

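View pics/top0.png

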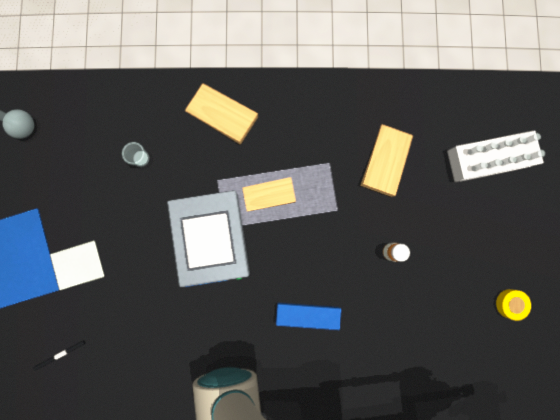

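View pics/wrist0.png

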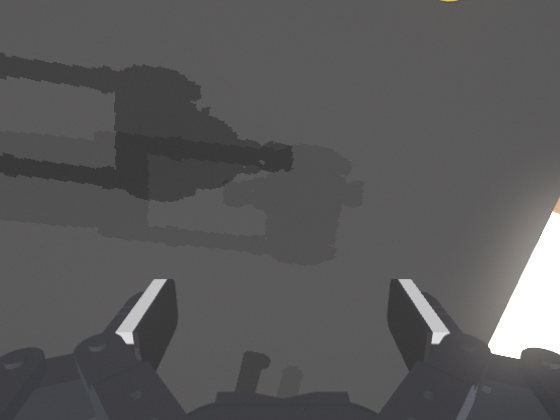

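```bash
cat > h.py <<'E'
import numpy as np, cv2
from rig import manip, viewer, finder
def ray(cal,px):
    m=cal["mtx"]; d=np.array([(px[0]-m[0,2])/m[0,0],(px[1]-m[1,2])/m[1,1]]); u=d.copy()
    for _ in range(20): u=d/(1+cal["k1"]*(u@u))
    R=cal["R"]; return -R.T@cal["t"], R.T@np.array([u[0],u[1],1])
def unproj(cal,px,z):
    o,d=ray(cal,px); return o+d*(z-o[2])/d[2]
def proj(cal,X):
    c=cal["R"]@np.asarray(X,float)+cal["t"]; u=c[:2]/c[2]; u=u*(1+cal["k1"]*(u@u)); m=cal["mtx"]
    return np.array([m[0,0]*u[0]+m[0,2],m[1,1]*u[1]+m[1,2]])
E
python3 - <<'E'
from h import *
out={}
for cam in ["top","scene"]:
    im=viewer.get_image(cam); cal=viewer.get_calibration(cam)
    vis=im[:,:,::-1].copy()
    for n,z in [("viewer",.07),("wedge",.017),("mat",.004),("beaker",.03),("bottle",.05),("carton",.028)]:
        for r in finder.trace(n,cam)[:4]:
            c=r["centre"]; m=r["mask"].astype(np.uint8)
            rect=cv2.minAreaRect(cv2.findNonZero(m)) if m.any() else None
            print(cam,n,round(r["score"],2),np.round(c,1),np.round(unproj(cal,c,z),3),m.sum())
            if r["score"]>.4:
                cs,_=cv2.findContours(m,cv2.RETR_EXTERNAL,cv2.CHAIN_APPROX_NONE); cv2.drawContours(vis,cs,-1,(0,0,255),1)
                out[f"{cam}_{n}_{len(out)}"]=m
    np.savez("masks.npz",**out)
    x0,y0=(150,130) if cam=="top" else (200,140)
    cv2.imwrite(f"pics/{cam}_tr.png",np.hstack([cv2.resize(a[y0:y0+160,x0:x0+200],None,fx=4,fy=4,interpolation=cv2.INTER_CUBIC)[:,:] for a in [im[:,:,::-1]]]))
    cv2.imwrite(f"pics/{cam}_all.png",vis)
E
```

```text
top viewer 0.73 [396.6 255.4] [ 0.48  -0.359  0.07 ] 402
top viewer 0.67 [209.2 241.3] [0.512 0.069 0.07 ] 6173
top wedge 0.73 [222.7 113.2] [0.827 0.047 0.017] 2174
top wedge 0.68 [267.8 195.9] [ 0.622 -0.064  0.017] 1219
top wedge 0.57 [387.  163.9] [ 0.701 -0.356  0.017] 2197
top mat 0.68 [295.6 192.3] [ 0.632 -0.132  0.004] 3495
top beaker 0.9 [135.4 152.8] [0.725 0.257 0.03 ] 474
top beaker 0.61 [208.6 239.2] [0.517 0.076 0.03 ] 6189
top bottle 0.91 [395.1 254.5] [ 0.482 -0.361  0.05 ] 393
top bottle 0.45 [210.2 238.4] [0.519 0.07  0.05 ] 6226
top carton 0.67 [307.7 316.9] [ 0.335 -0.159  0.028] 1422
scene viewer 0.69 [310.5 191.4] [0.555 0.06  0.07 ] 3664
scene wedge 0.82 [275.9 239.3] [ 0.64  -0.076  0.017] 922
scene wedge 0.68 [176.2 298.8] [ 0.723 -0.358  0.017] 2442
scene wedge 0.6 [350.1 283.3] [0.836 0.041 0.017] 2151
scene mat 0.6 [252.6 247.7] [ 0.634 -0.141  0.004] 2316
scene mat 0.37 [309.1 192.1] [0.493 0.086 0.004] 3556
scene beaker 0.6 [398.3 219.2] [0.708 0.255 0.03 ] 478
scene bottle 0.62 [155.9 221.3] [ 0.487 -0.363  0.05 ] 438
scene bottle 0.62 [251.9 249. ] [ 0.674 -0.152  0.05 ] 2586
scene carton 0.7 [214.8 176.4] [ 0.341 -0.166  0.028] 807
```

View pics/top_tr.png

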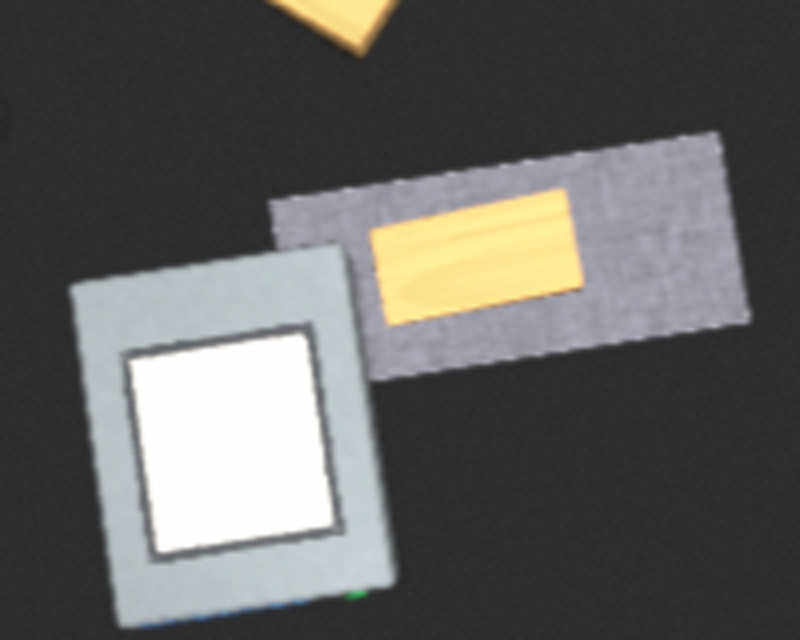

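View pics/scene_tr.png

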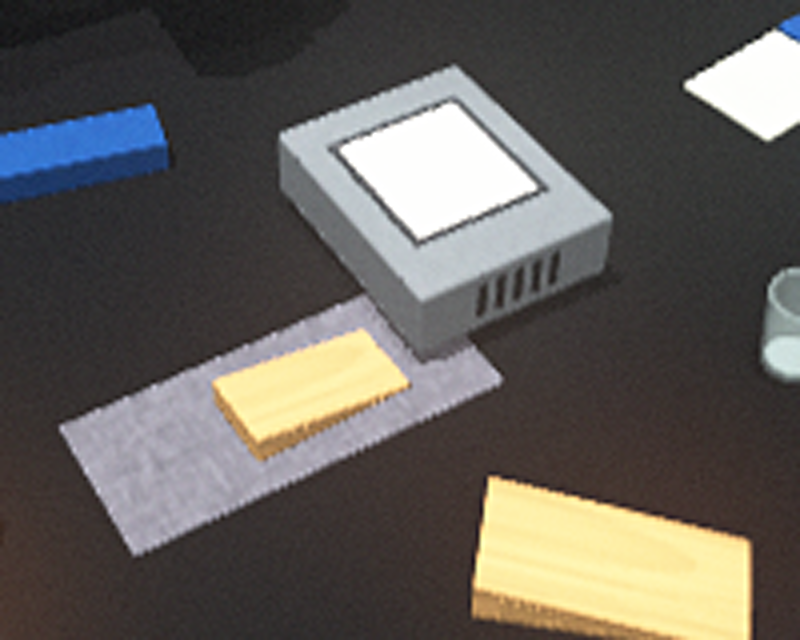

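View pics/top_all.png

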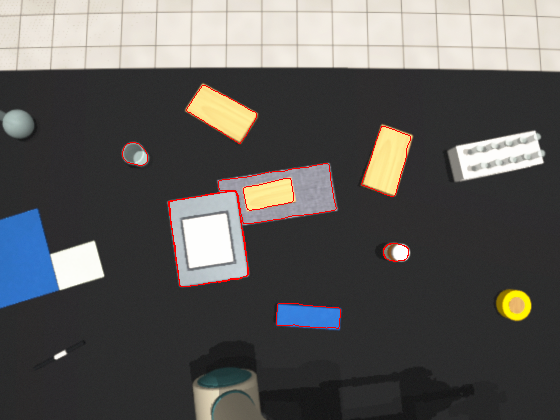

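```bash
cat > fit.py <<'E'
from h import *
from scipy.optimize import least_squares
ct,cs=viewer.get_calibration("top"),viewer.get_calibration("scene")
T=lambda u,v:np.array([(u+.5)/4-.5+150,(v+.5)/4-.5+130])
S=lambda u,v:np.array([(u+.5)/4-.5+200,(v+.5)/4-.5+140])
def W(p,l): 
    c,s=np.cos(p[2]),np.sin(p[2]); return np.array([p[0]+c*l[0]-s*l[1],p[1]+s*l[0]+c*l[1],l[2]])
box=[((.1,.08,.07),T(70,285),S(611,213)),((.1,-.08,.07),T(343,243),S(425,301)),((-.1,-.08,.07),T(397,582),S(280,138)),((-.1,.08,.07),T(120,628),S(455,66))]
wd=[((.03,.06,.003),T(370,229),S(409,384)),((-.03,.06,.003),T(388,326),S(363,330)),((.03,-.06,.023),T(567,188),S(262,441)),((-.03,-.06,.023),T(583,288),S(215,382))]
mt=[((.06,.14,0),T(269,199),S(502,380)),((.06,-.14,0),T(718,131),S(136,556)),((-.06,-.14,0),T(751,323),S(61,428))]
def res(q,cams):
    r=[]
    for p,L,h in[(q[:3],box,0),(q[3:6],wd,q[9]),((q[6],q[7],q[2]),mt,q[9])]:
        for l,a,b in L:
            X=W(p,l)+[0,0,h]
            if 't' in cams:r+=list(proj(ct,X)-a)
            if 's' in cams:r+=list(proj(cs,X)-b)
    r.append((q[9]-.0035)/.0015*.7)
    return np.array(r)
for cams in['ts','t','s']:
    f=least_squares(res,[.5,.07,.1,.62,-.06,.1,.63,-.12,0,.0035],args=(cams,))
    q=f.x; print(cams,np.round(q,4),'rms',np.sqrt(np.mean(f.fun**2)),'max',abs(f.fun).max())
    P=lambda p,l:np.round(W(p,l),4)
    print(' corner',P(q[:3],(.08,-.06,.07)),'tip',P(q[3:6],(0,.06,0)),'heel',P(q[3:6],(0,-.06,.0115)))
    c,s=np.cos(q[2]),np.sin(q[2]); R=np.array([[c,s],[-s,c]])
    for l in((0,.06,0),(0,-.06,0)): print('  in box frame',np.round(R@(W(q[3:6],l)[:2]-q[:2]),4))
    if cams=='ts': np.save('q.npy',q)
E
python3 fit.py
```

```text
ts [ 0.5204  0.073   0.1616  0.627  -0.0659  0.191   0.6261 -0.087  -0.0645
  0.0018] rms 0.591349206361008 max 1.4185717004733078
 corner [0.609  0.0266 0.07  ] tip [ 0.6156 -0.007   0.    ] heel [ 0.6384 -0.1248  0.0115]
  in box frame [ 0.0811 -0.0942]
  in box frame [ 0.0846 -0.2142]
t [ 0.5197  0.0727  0.1586  0.6263 -0.0664  0.1813  0.6258 -0.0869  1.0293
  0.0037] rms 0.38297681231460107 max 0.9996102135336287
 corner [0.6081 0.0261 0.07  ] tip [ 0.6155 -0.0074  0.    ] heel [ 0.6371 -0.1254  0.0115]
  in box frame [ 0.082  -0.0942]
  in box frame [ 0.0847 -0.2142]
s [ 0.5225  0.0728  0.1673  0.6285 -0.0657  0.2081  0.627  -0.0872  0.
  0.0028] rms 0.598419644470663 max 1.5363848485533822
 corner [0.6113 0.027  0.07  ] tip [ 0.6161 -0.007   0.    ] heel [ 0.6409 -0.1244  0.0115]
  in box frame [ 0.079  -0.0942]
  in box frame [ 0.0839 -0.2141]
```

```bash
cat >> h.py <<'E'
from scipy.spatial.transform import Rotation as Ro
def tr():
    s=manip.get_state(); w=s["ee_rot"]; return s,Ro.from_quat([w[1],w[2],w[3],w[0]]).as_matrix()
def go(target,zdir=None):
    """tool shift in mm to world target; zdir yaw wanted for tool z (mod pi/2)"""
    s,R=tr(); d=R.T@(np.array(target)-s["position"])*1000
    yaw=np.arctan2(R[1,2],R[0,2]); out=None
    if zdir is not None:
        e=(zdir-yaw+np.pi/4)%(np.pi/2)-np.pi/4; out=-e   # tool x is down
    print('t',round(s["clock"],2),'pos',np.round(s["position"],4),'F',np.round(s["contact_force"],2),'w',round(s["width"],4),'tool z yaw',round(yaw,3),'q',np.round(s["qpos"],2))
    print(' shift mm',np.round(d,1),'turn',out)
E
python3 -c "
from h import *
s,R=tr();print(np.round(R,3));go((.609,.0265,.12),.19)"
```

```text
[[ 0.     0.973  0.231]
 [-0.     0.231 -0.973]
 [-1.    -0.     0.   ]]
t 0.85 pos [ 0.1326 -0.5595  0.1938] F [-0.13  0.74  0.03] w 0.0855 tool z yaw -1.338 q [-1.46  0.28  1.5  -0.    1.36 -0.12]
 shift mm [  73.7  598.7 -460.3] turn 0.04279487331213527
```

Emit:
{"fn": "move_arm", "kwargs": {
  "rows": [
    [[0, 30, -23], 0.0, 0],
    [[0, 60, -46], 0.01, 0],
    [[0, 90, -69], 0.02, 0],
    [[0, 120, -92], 0.03, 0],
    [[0, 150, -115], 0.043, 0],
    [[0, 180, -138], 0.043, 0],
    [[0, 210, -161], 0.043, 0],
    [[0, 240, -184], 0.043, 0]
  ],
  "force": 40
}}

```text
clock: 1.52
position: [0.3246, -0.3236, 0.194]
ee_rot: [0.545, 0.45, 0.545, -0.451]
contact_force: [0.7, -0.4, 0.6]
width: -0.0004
```

```bash
python3 -c "
from h import *
go((.609,.0265,.12),.19)"
```

```text
t 1.52 pos [ 0.3246 -0.3236  0.194 ] F [ 0.67 -0.39  0.56] w -0.0004 tool z yaw -1.382 q [-0.94  0.1   1.73  0.    1.31  0.45]
 shift mm [  73.9  345.2 -290.4] turn -0.0007133505398000395
```

Emit:
{"fn": "move_arm", "kwargs": {
  "rows": [
    [[0, 30, -25], 0, 0],
    [[0, 60, -50], 0, 0],
    [[0, 90, -76], 0, 0],
    [[0, 120, -101], 0, 0],
    [[0, 150, -126], 0, 0],
    [[0, 180, -151], 0, 0],
    [[0, 210, -177], 0, 0],
    [[0, 240, -202], 0, 0]
  ]
}}

```text
clock: 2.18
position: [0.5232, -0.0782, 0.1942]
ee_rot: [0.546, 0.45, 0.545, -0.45]
contact_force: [0.4, -0.8, -0.2]
width: -0.0002
```

Emit:
{"fn": "move_arm", "kwargs": {
  "rows": [
    [[0, 30, -25], 0, 0],
    [[10, 60, -50], 0, 0],
    [[25, 90, -76], 0, 0],
    [[40, 105, -88], 0, 0],
    [[60, 105, -88], 0, 0],
    [[70, 105, -88], 0, 0],
    [[74, 105, -88], 0, 0],
    [[74, 105, -88], 0, 0]
  ]
}}

```text
clock: 2.85
position: [0.6087, 0.0275, 0.1192]
ee_rot: [0.545, 0.45, 0.545, -0.451]
contact_force: [-0.6, 0.2, 0.4]
width: -0.0
```

```bash
python3 -c "
from h import *
go((.609,.0265,.12),.19)
im=viewer.get_image('wrist');cv2.imwrite('pics/w1.png',im[:,:,::-1])
c=viewer.get_calibration('wrist');print(proj(c,(.609,.0265,.07)))
q=np.load('q.npy')
"
```

```text
t 2.85 pos [0.6087 0.0275 0.1192] F [-0.58  0.18  0.37] w -0.0 tool z yaw -1.382 q [-0.07  0.38  1.55 -0.    1.22  1.31]
 shift mm [-0.8  0.1  1.1] turn -0.0008825711567892469
[282.97550805 220.69458736]
```

View pics/w1.png

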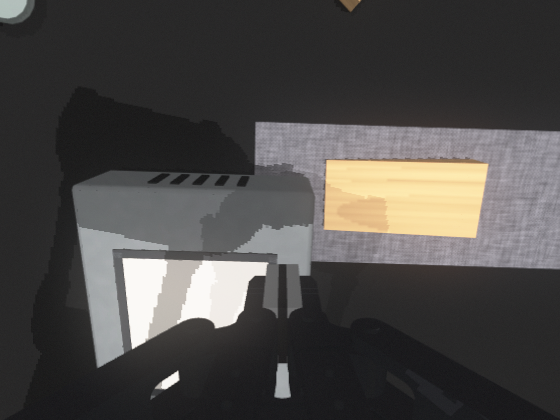

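Emit:
{"fn": "move_arm", "kwargs": {
  "rows": [
    [[15, 0, 1], 0, 0],
    [[30, 0, 1], 0, 0],
    [[38, 0, 1], 0, 0],
    [[42, 0, 1], 0, 0],
    [[42, 0, 1], 0, 0]
  ]
}}

```text
clock: 3.32
position: [0.6095, 0.0258, 0.0784]
ee_rot: [0.545, 0.451, 0.544, -0.451]
contact_force: [0.0, -0.6, 0.1]
width: 0.0002
```

Emit:
{"fn": "move_arm", "kwargs": {
  "rows": [
    [[2, 0, 0], 0, 0],
    [[4, 0, 0], 0, 0],
    [[6, 0, 0], 0, 0],
    [[7, 0, 0], 0, 0],
    [[7, 0, 0], 0, 0]
  ]
}}

```text
clock: 3.73
position: [0.6094, 0.0258, 0.0714]
ee_rot: [0.545, 0.451, 0.544, -0.451]
contact_force: [0.0, 0.2, -0.2]
width: -0.0
```

Emit:
{"fn": "move_arm", "kwargs": {
  "rows": [
    [[1, 0, 0], 0, 0],
    [[2, 0, 0], 0, 0],
    [[3, 0, 0], 0, 0],
    [[3, 0, 0], 0, 0]
  ]
}}

```text
clock: 4.07
position: [0.6092, 0.0259, 0.0681]
ee_rot: [0.545, 0.451, 0.545, -0.451]
contact_force: [0.0, 0.1, -0.2]
width: -0.0001
```

Emit:
{"fn": "move_arm", "kwargs": {
  "rows": [
    [[1, 0, 0], 0, 0],
    [[2, 0, 0], 0, 0],
    [[3, 0, 0], 0, 0],
    [[3, 0, 0], 0, 0]
  ]
}}

```text
clock: 4.4
position: [0.6091, 0.0259, 0.0649]
ee_rot: [0.545, 0.45, 0.545, -0.451]
contact_force: [-0.2, -0.3, -0.5]
width: -0.0002
```

```bash
python3 -c "
from h import *
im=viewer.get_image('scene');cs=viewer.get_calibration('scene');print(proj(cs,manip.get_state()['position']))
cv2.imwrite('pics/s2.png',cv2.resize(im[120:260,200:400,::-1],None,fx=4,fy=4))
im=viewer.get_image('wrist')
cv2.imwrite('pics/w2.png',im[:,:,::-1])
go((.609,.0265,.07))
"
```

```text
[306.89350439 208.70826152]
t 4.5 pos [0.6092 0.0259 0.0651] F [-0.02  0.4   0.51] w 0.0002 tool z yaw -1.383 q [-0.07  0.42  1.62 -0.    1.1   1.31]
 shift mm [-4.9 -0.1 -0.7] turn None
```

View pics/s2.png

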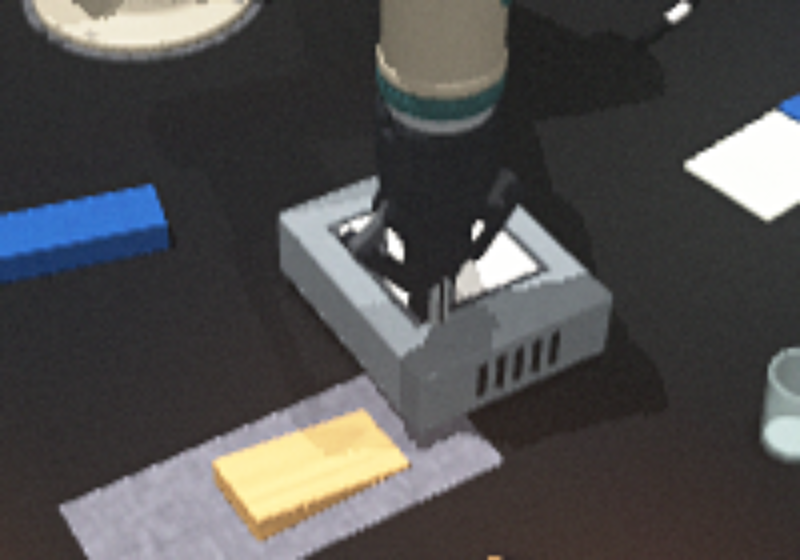

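View pics/w2.png

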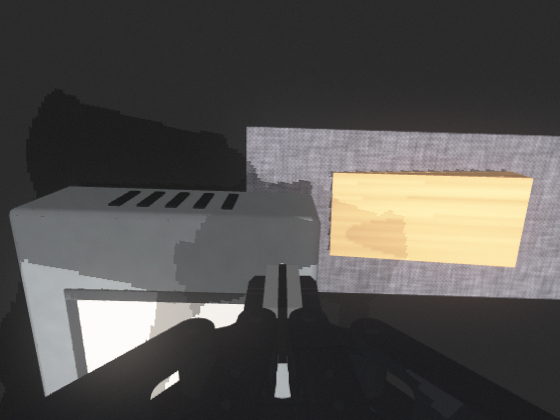

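```bash
python3 -c "
from h import *
c=viewer.get_calibration('wrist');print(proj(c,manip.get_state()['position']))
p=manip.get_state()['position']
for d in (.01,.02,.03): print(d,proj(c,p+[0,0,d]),proj(viewer.get_calibration('scene'),p+[0,0,d]))
im=cv2.imread('pics/s2.png');a=np.clip(im.astype(float)*2.2,0,255).astype('uint8')[180:480,240:640]
b=np.clip(cv2.imread('pics/w2.png').astype(float)*2.2,0,255).astype('uint8')[170:370,150:420]
cv2.imwrite('pics/s2b.png',cv2.resize(a,(800,600)));cv2.imwrite('pics/w2b.png',cv2.resize(b,(800,592)))
"
```

```text
[281.94220079 248.99678397]
0.01 [281.93546853 256.62657345] [307.00807413 206.09387714]
0.02 [281.92799779 265.09188085] [307.11772249 203.44150389]
0.03 [281.9196597  274.53826059] [307.22892966 200.75268262]
```

View pics/s2b.png

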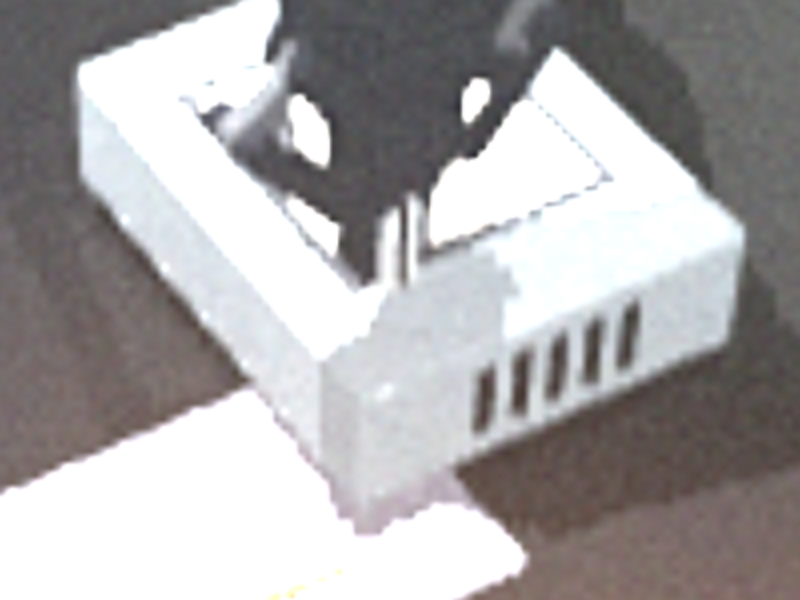

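View pics/w2b.png

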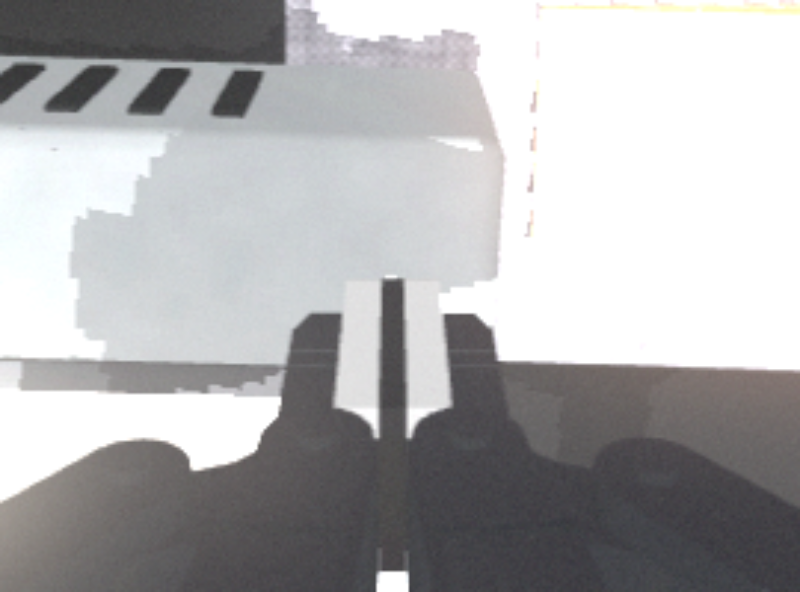

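```bash
python3 -c "
from h import *
c=viewer.get_calibration('wrist');cs=viewer.get_calibration('scene')
s,R=tr();p=s['position'];print('cam',-c['R'].T@c['t'],p)
for l in ((0,11,0),(0,-11,0),(-10,11,0),(-10,-11,0),(-20,11,0),(-20,-11,0)):
  X=p+R@np.array(l)/1000; print(l,proj(c,X),(proj(cs,X)-[200,120])*4)
"
```

```text
cam [0.68314298 0.03985321 0.24458834] [0.60920404 0.02585737 0.06505881]
(0, 11, 0) [281.93835087 229.63533122] [436.9214329  364.69933384]
(0, -11, 0) [281.94591559 267.72266481] [418.3953288  345.10863521]
(-10, 11, 0) [281.91204152 236.37221588] [437.43514269 354.23066607]
(-10, -11, 0) [281.92089433 276.17047422] [418.77824079 334.64019023]
(-20, 11, 0) [281.88279789 243.86027369] [437.95612297 343.61834019]
(-20, -11, 0) [281.8931803  285.52753392] [419.16652937 324.0298095 ]
```

Emit:
{"fn": "move_arm", "kwargs": {
  "rows": [
    [[1, 0, 0], 0, 0],
    [[2, 0, 0], 0, 0],
    [[3, 0, 0], 0, 0],
    [[4, 0, 0], 0, 0],
    [[4, 0, 0], 0, 0]
  ]
}}

```text
clock: 4.92
position: [0.609, 0.0259, 0.0608]
ee_rot: [0.545, 0.45, 0.545, -0.451]
contact_force: [-0.8, 0.2, 0.0]
width: -0.0001
```

```bash
python3 -c "
from h import *
s,R=tr();print(s['position'],s['contact_force'],s['moment'],s['effort'],s['clock'])
im=viewer.get_image('wrist')
b=np.clip(im[170:370,150:420,::-1].astype(float)*2.2,0,255).astype('uint8')
cv2.imwrite('pics/w3b.png',cv2.resize(b,(800,592)))
im=viewer.get_image('scene')
cv2.imwrite('pics/s3.png',cv2.resize(np.clip(im[160:240,260:360,::-1].astype(float)*1.8,0,255).astype('uint8'),None,fx=8,fy=7))
"
```

```text
[0.60898632 0.02588206 0.06075801] [-0.82602143  0.20111488  0.03585812] [-0.00469081  0.04581605 -0.00024265] [-4.18079202e-03 -4.72603047e+01 -2.14232022e+01 -4.61554955e-03
 -2.87998858e-02  1.35863689e-05] 4.9167
```

View pics/w3b.png

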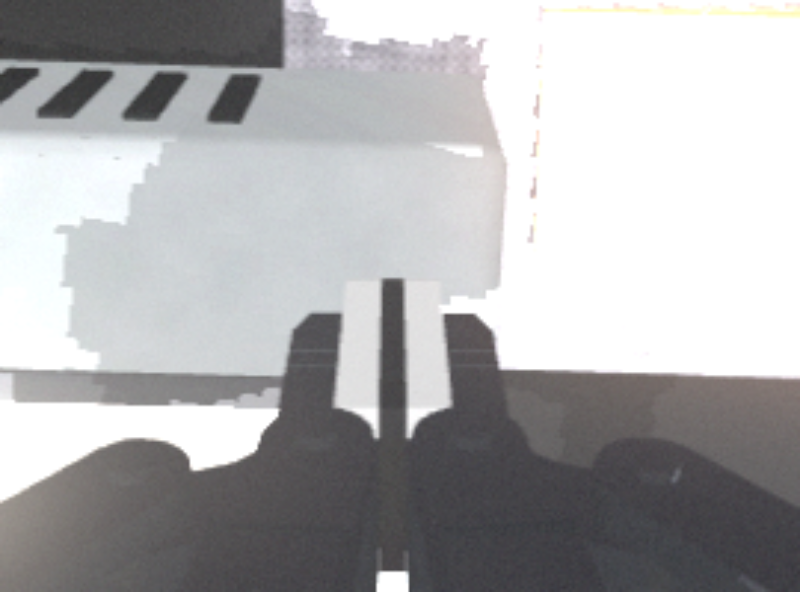

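View pics/s3.png

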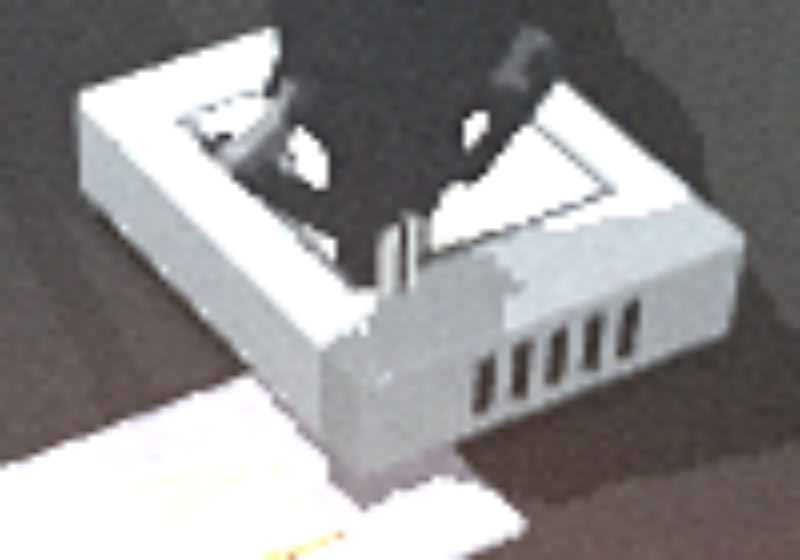

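```bash
python3 -c "
from h import *
c=viewer.get_calibration('wrist');cs=viewer.get_calibration('scene')
s,R=tr();p=s['position']
o1,d1=ray(c,(282.3,264.3));o2,d2=ray(cs,(310,201.4))
A=np.array([d1,-d2]).T;t=np.linalg.lstsq(A,o2-o1,rcond=None)[0]
X=(o1+d1*t[0]+o2+d2*t[1])/2;print(X,np.linalg.norm(o1+d1*t[0]-o2-d2*t[1]),'tool',R.T@(X-p)*1000)
for z in(.06,.07,.075,.08,.09): print(z,unproj(c,(282.3,264.3),z),unproj(cs,(310,201.4),z))
"
```

```text
[0.62004791 0.02809519 0.10227188] 0.0014377731547979948 tool [-41.33301991  11.12210996  -0.08968227]
0.06 [0.59993395 0.02390453 0.06      ] [0.5820008  0.04729115 0.06      ]
0.07 [0.60454285 0.02478794 0.07      ] [0.59118006 0.04282366 0.07      ]
0.075 [0.6068473  0.02522965 0.075     ] [0.59576969 0.04058991 0.075     ]
0.08 [0.60915175 0.02567135 0.08      ] [0.60035933 0.03835617 0.08      ]
0.09 [0.61376065 0.02655477 0.09      ] [0.60953859 0.03388868 0.09      ]
```

```bash
python3 -c "
from h import *
cs=viewer.get_calibration('scene')
p=np.array([.1326,-.5592,.1935])
for d in(0,.0,.02,.04,.06): print(d,(proj(cs,p+[0,0,d])))
for d in (.04,-.04): print(proj(cs,p+np.array([.231,-.973,0])*d),proj(cs,p+np.array([.231,-.973,.041/d*1])*d))
im=cv2.imread('pics/scene0.png');cv2.imwrite('pics/s0c.png',cv2.resize(im[40:150,0:130],None,fx=6,fy=5,interpolation=cv2.INTER_CUBIC))
"
```

```text
0 [ 56.28870533 122.80473095]
0.0 [ 56.28870533 122.80473095]
0.02 [ 53.25959909 116.78646587]
0.04 [ 50.14850103 110.60951516]
0.06 [ 46.95193283 104.26729309]
[ 41.48361772 127.37786042] [ 34.68702268 114.80882228]
[ 70.66846517 118.35416461] [ 64.84260998 105.9071942 ]
```

View pics/s0c.png

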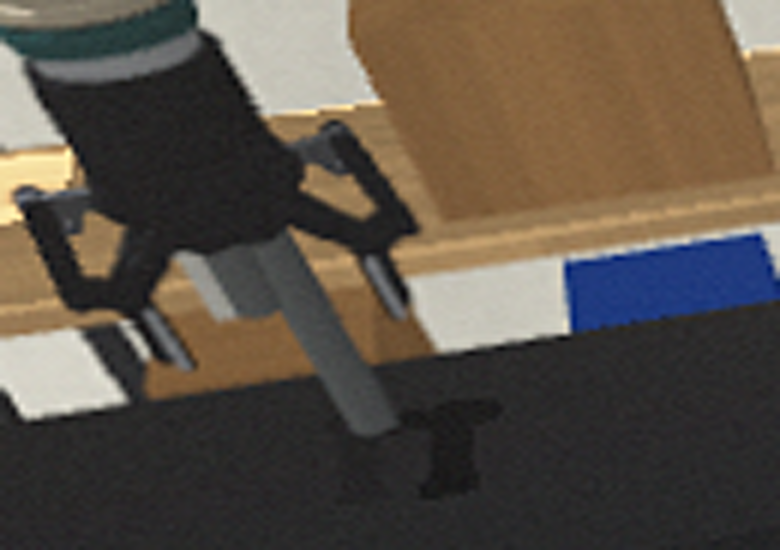

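Emit:
{"fn": "move_arm", "kwargs": {
  "rows": [
    [[5, 0, 0], 0, 0],
    [[10, 0, 0], 0, 0],
    [[14, 0, 0], 0, 0],
    [[16, 0, 0], 0, 0],
    [[16, 0, 0], 0, 0]
  ]
}}

```text
clock: 5.43
position: [0.6085, 0.0259, 0.044]
ee_rot: [0.544, 0.45, 0.545, -0.452]
contact_force: [-0.5, -0.4, -0.3]
width: -0.0001
```

Emit:
{"fn": "move_arm", "kwargs": {
  "rows": [
    [[1, 0, 0], 0, 0],
    [[2, 0, 0], 0, 0],
    [[3, 0, 0], 0, 0],
    [[4, 0, 0], 0, 0],
    [[4, 0, 0], 0, 0]
  ]
}}

```text
clock: 5.85
position: [0.6083, 0.0259, 0.0399]
ee_rot: [0.544, 0.45, 0.545, -0.452]
contact_force: [0.2, -0.8, -0.1]
width: 0.0001
```

```bash
python3 -c "
from h import *
s,R=tr();print(s['position'],s['contact_force'],s['moment'],s['clock'])
im=viewer.get_image('wrist')
b=np.clip(im[170:370,150:420,::-1].astype(float)*2.2,0,255).astype('uint8')
cv2.imwrite('pics/w4b.png',cv2.resize(b,(800,592)))
im=viewer.get_image('scene')
cv2.imwrite('pics/s4.png',cv2.resize(np.clip(im[160:240,260:360,::-1].astype(float)*1.8,0,255).astype('uint8'),None,fx=8,fy=7))
"
```

```text
[0.60834725 0.0258768  0.03986556] [ 0.19308792 -0.79693051 -0.05783638] [ 0.02719093  0.01324238 -0.00590882] 5.85
```

View pics/s4.png

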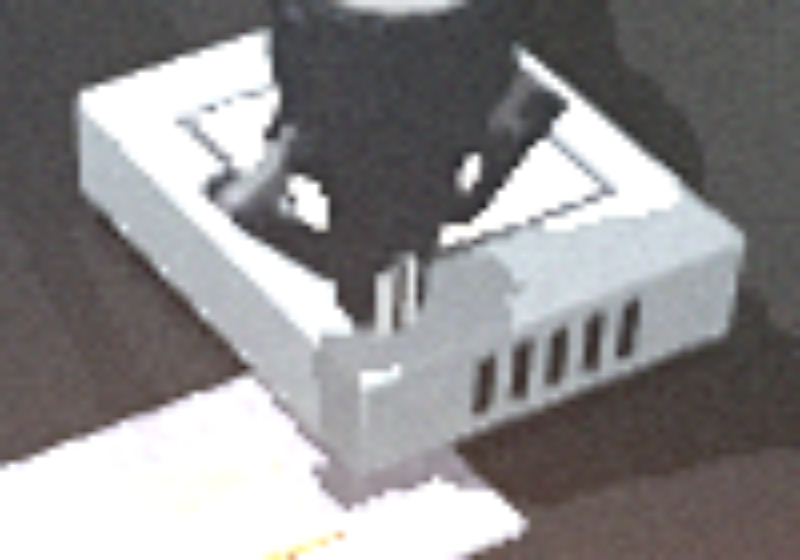

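Emit:
{"fn": "move_arm", "kwargs": {
  "rows": [
    [[1, 0, 0], 0, 0],
    [[2, 0, 0], 0, 0],
    [[3, 0, 0], 0, 0],
    [[4, 0, 0], 0, 0],
    [[4, 0, 0], 0, 0]
  ]
}}

```text
clock: 6.37
position: [0.6083, 0.0259, 0.0358]
ee_rot: [0.544, 0.45, 0.545, -0.452]
contact_force: [0.9, 0.6, 0.3]
width: -0.0001
```

Emit:
{"fn": "move_arm", "kwargs": {
  "rows": [
    [[1, 0, 0], 0, 0],
    [[2, 0, 0], 0, 0],
    [[3, 0, 0], 0, 0],
    [[3, 0, 0], 0, 0]
  ]
}}

```text
clock: 6.7
position: [0.6082, 0.0259, 0.0326]
ee_rot: [0.544, 0.45, 0.545, -0.452]
contact_force: [0.1, -0.3, 0.1]
width: -0.0
```

Emit:
{"fn": "move_arm", "kwargs": {
  "rows": [
    [[1, 0, 0], 0, 0],
    [[2, 0, 0], 0, 0],
    [[3, 0, 0], 0, 0],
    [[3, 0, 0], 0, 0]
  ]
}}

```text
clock: 7.03
position: [0.6095, 0.0249, 0.0303]
ee_rot: [0.545, 0.45, 0.544, -0.451]
contact_force: [0.8, -3.2, 5.7]
width: 0.0001
```

Emit:
{"fn": "move_arm", "kwargs": {
  "rows": [
    [[1, 0.4, 0.5], 0, 0],
    [[2, 0.8, 1], 0, 0],
    [[3, 1.2, 1.5], 0, 0],
    [[3, 1.2, 1.5], 0, 0]
  ]
}}

```text
clock: 7.37
position: [0.6112, 0.0232, 0.0272]
ee_rot: [0.546, 0.45, 0.544, -0.451]
contact_force: [0.7, -2.9, 2.9]
width: 0.0001
```

Emit:
{"fn": "move_arm", "kwargs": {
  "rows": [
    [[1, 0.4, 0.4], 0, 0],
    [[2, 0.8, 0.8], 0, 0],
    [[3, 1, 1.2], 0, 0],
    [[3, 1, 1.2], 0, 0]
  ]
}}

```text
clock: 7.7
position: [0.6125, 0.022, 0.0247]
ee_rot: [0.546, 0.45, 0.544, -0.452]
contact_force: [-0.6, -2.7, 7.8]
width: -0.0001
```

```bash
python3 -c "
from h import *
s,R=tr();print(s['position'],s['contact_force'],s['moment'],s['clock'])
im=viewer.get_image('scene')
cv2.imwrite('pics/s5.png',cv2.resize(np.clip(im[160:240,260:360,::-1].astype(float)*1.8,0,255).astype('uint8'),None,fx=8,fy=7))
"
```

```text
[0.61254522 0.02204411 0.02471755] [-0.56913799 -2.70538198  7.78169449] [-0.5461663   0.0919283   0.01961302] 7.7
```

View pics/s5.png

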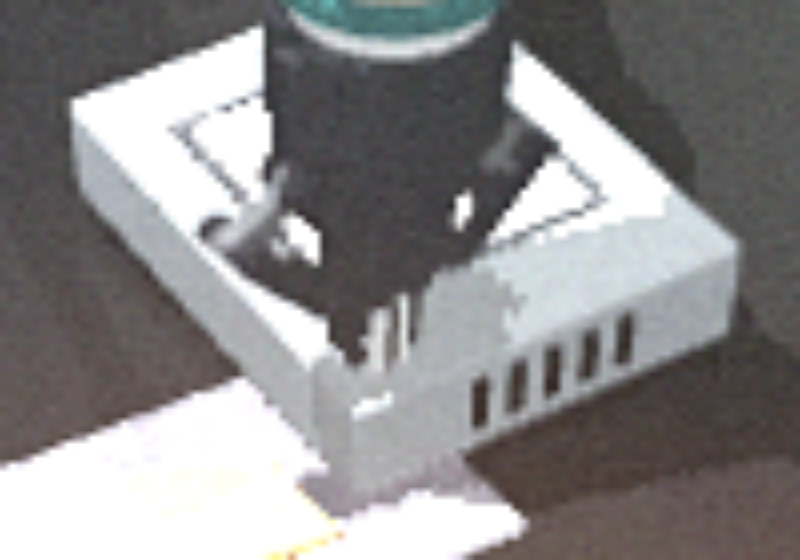

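Emit:
{"fn": "move_arm", "kwargs": {
  "rows": [
    [[-1, -0.4, -0.5], 0, 0],
    [[-2, -0.8, -1], 0, 0],
    [[-3, -1.2, -1.5], 0, 0],
    [[-4, -1.6, -2], 0, 0],
    [[-5, -2, -2.5], 0, 0],
    [[-6, -2.4, -3], 0, 0],
    [[-8, -2.6, -3.2], 0, 0],
    [[-11, -2.6, -3.2], 0, 0]
  ]
}}

```text
clock: 8.42
position: [0.6082, 0.0256, 0.035]
ee_rot: [0.545, 0.45, 0.545, -0.452]
contact_force: [0.3, -0.7, -0.4]
width: -0.0004
```

Emit:
{"fn": "move_arm", "kwargs": {
  "rows": [
    [[-15, 0, 0], 0, 0],
    [[-40, 0, 0], 0, 0],
    [[-60, 0, 0], 0, 0],
    [[-60, 0, 0], 0, 0]
  ]
}}

```text
clock: 8.75
position: [0.6109, 0.0262, 0.0988]
ee_rot: [0.546, 0.451, 0.543, -0.45]
contact_force: [1.4, -0.7, 0.4]
width: -0.0001
```

```bash
python3 -c "
from h import *
go((.609,.0265,.12),.19)
im=viewer.get_image('top')
cv2.imwrite('pics/t6.png',cv2.resize(im[130:290,150:350,::-1],None,fx=4,fy=4,interpolation=cv2.INTER_CUBIC))
im=viewer.get_image('scene')
cv2.imwrite('pics/s6.png',cv2.resize(im[140:300,200:400,::-1],None,fx=4,fy=4,interpolation=cv2.INTER_CUBIC))
"
```

```text
t 8.75 pos [0.6109 0.0262 0.0988] F [ 1.38 -0.75  0.42] w -0.0001 tool z yaw -1.382 q [-0.07  0.39  1.57 -0.    1.17  1.31]
 shift mm [-21.2  -1.7  -0.7] turn -0.0016545892966917108
```

View pics/s6.png

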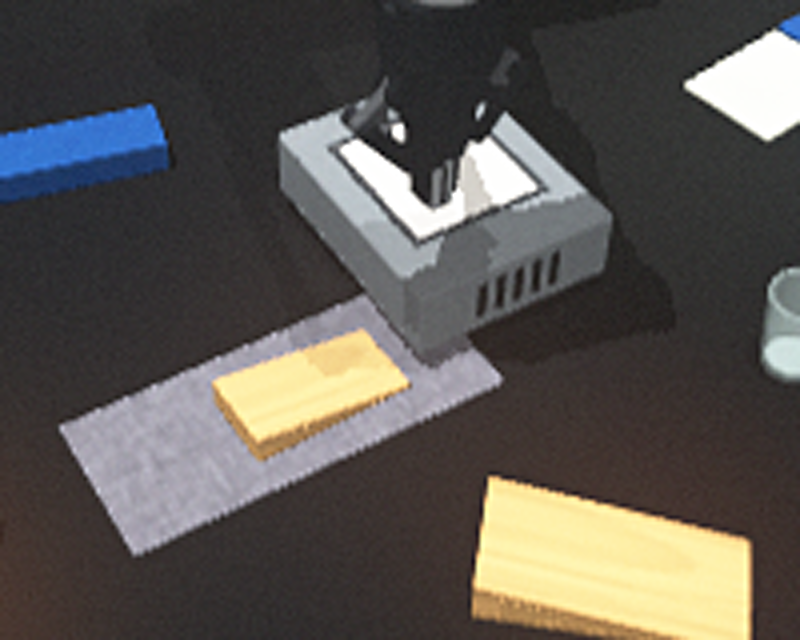

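View pics/t6.png

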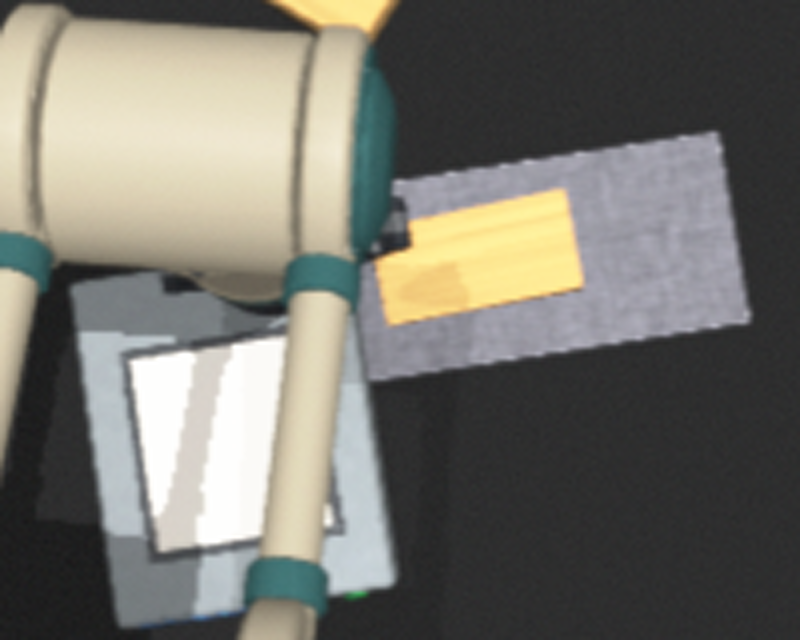

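```bash
python3 -c "
from h import *
go((.644,-.158,.0988),.19);go((.644,-.158,-.02),.19)
"
```

```text
t 8.85 pos [0.6083 0.0261 0.0953] F [-0.84  0.68 -0.26] w -0.0001 tool z yaw -1.382 q [-0.07  0.39  1.58 -0.    1.17  1.31]
 shift mm [ -3.3   0.6 187.5] turn -0.0016889395831061194
t 8.85 pos [0.6083 0.0261 0.0953] F [-0.84  0.68 -0.26] w -0.0001 tool z yaw -1.382 q [-0.07  0.39  1.58 -0.    1.17  1.31]
 shift mm [115.5   0.7 187.4] turn -0.0016889395831061194
```

Emit:
{"fn": "move_arm", "kwargs": {
  "rows": [
    [[-3, 0, 25], 0, 0],
    [[-3, 0, 60], 0, 0],
    [[-3, 0, 95], 0, 0],
    [[-3, 0, 130], 0, 0],
    [[5, 0, 160], 0, 0],
    [[30, 0, 184], 0, 0],
    [[55, 0, 188], 0, 0],
    [[60, 0, 188], 0, 0]
  ]
}}

```text
clock: 9.52
position: [0.6392, -0.1592, 0.0293]
ee_rot: [0.54, 0.45, 0.548, -0.454]
contact_force: [-0.7, 0.9, -0.8]
width: -0.0003
```

```bash
python3 -c "
from h import *
im=viewer.get_image('wrist')
cv2.imwrite('pics/w7.png',im[:,:,::-1])
s,R=tr();c=viewer.get_calibration('wrist')
for l in((.638,-.125,.026),(.638,-.125,.003)):print(proj(c,l))
go((.644,-.158,-.029),.19)
im=viewer.get_image('scene')
cv2.imwrite('pics/s7.png',cv2.resize(im[140:300,200:400,::-1],None,fx=4,fy=4,interpolation=cv2.INTER_CUBIC))
"
```

```text
[222.09721105 237.68962154]
[228.34460981 223.6461626 ]
t 9.57 pos [ 0.6393 -0.1578  0.0301] F [-0.52  0.6  -0.9 ] w -0.0004 tool z yaw -1.384 q [-0.35  0.52  1.53 -0.    1.1   1.04]
 shift mm [59.   5.2  1.4] turn -0.003492964185399572
```

View pics/w7.png

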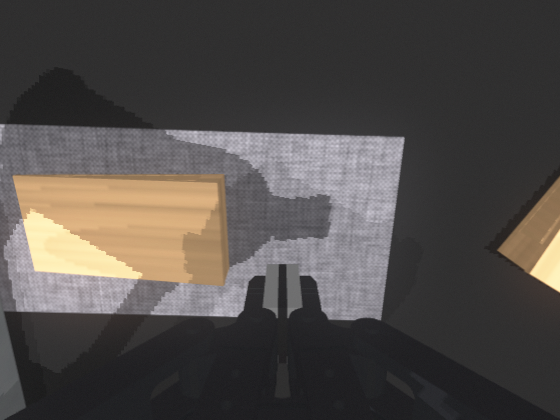

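View pics/s7.png

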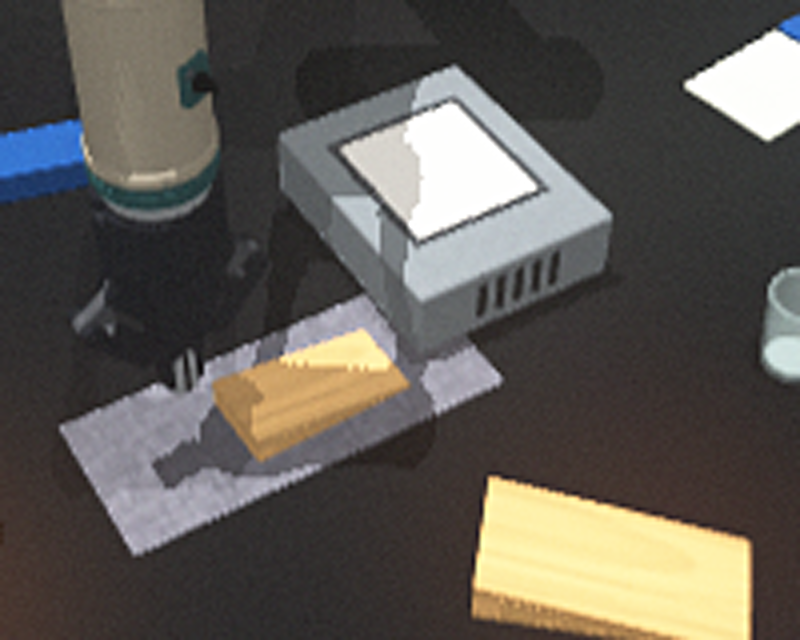

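```bash
python3 -c "
from h import *
im=cv2.imread('pics/w7.png');cv2.imwrite('pics/w7c.png',cv2.resize(im[150:310,0:260],None,fx=3,fy=3,interpolation=cv2.INTER_CUBIC))
c=viewer.get_calibration('wrist')
q=np.load('q.npy')
a=unproj(c,(221.5,175.5),.026);b=unproj(c,(226.5,284),.026);print(a,b,(a+b)/2,a-b,np.arctan2((a-b)[1],(a-b)[0]))
e=unproj(c,(13,177),.006);f=unproj(c,(35,271),.006);print(e,f,(e+f)/2)
m=((a+b)/2-(e+f)/2);print(m,np.arctan2(m[0],-m[1]))
"
```

```text
[ 0.67280251 -0.11934998  0.026     ] [ 0.6107834  -0.13077618  0.026     ] [ 0.64179296 -0.12506308  0.026     ] [0.06201911 0.0114262  0.        ] 0.1821936753249431
[0.64469931 0.00081428 0.006     ] [ 0.5860647  -0.01051931  0.006     ] [ 0.61538201 -0.00485252  0.006     ]
[ 0.02641095 -0.12021057  0.02      ] 0.21626962095625882
```

View pics/w7c.png

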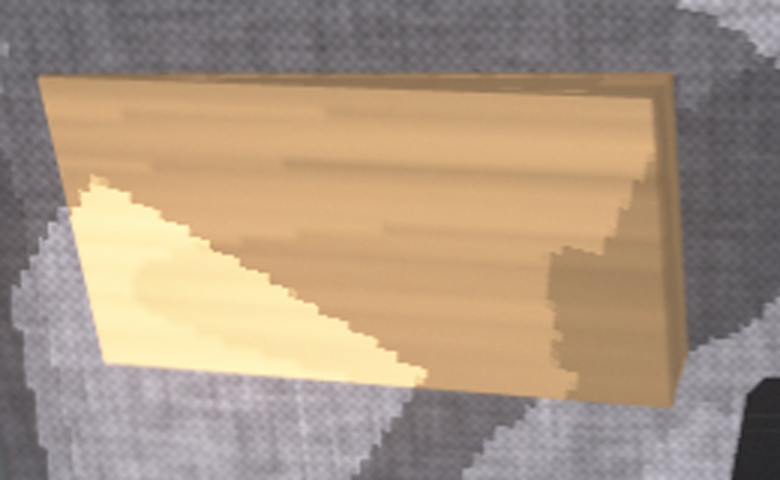

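```bash
python3 -c "
from h import *
c=viewer.get_calibration('wrist')
a=unproj(c,(217.3,183),.026);b=unproj(c,(223.7,285.7),.026);print(a,b,(a+b)/2,np.linalg.norm(a-b),np.arctan2((a-b)[1],(a-b)[0]))
e=unproj(c,(13,176),.006);f=unproj(c,(35,271),.006);print(e,f,(e+f)/2)
m=((a+b)/2-(e+f)/2);print(m,np.arctan2(m[0],-m[1]))
go((.645,-.158,-.029),.19)
"
```

```text
[ 0.66844031 -0.11773323  0.026     ] [ 0.6094015  -0.12935234  0.026     ] [ 0.63892091 -0.12354279  0.026     ] 0.060171305279433714 0.1943213019528081
[0.64529759 0.00079288 0.006     ] [ 0.5860647  -0.01051931  0.006     ] [ 0.61568115 -0.00486322  0.006     ]
[ 0.02323976 -0.11867957  0.02      ] 0.19337251011665713
t 9.62 pos [ 0.6407 -0.1574  0.0323] F [-0.12  0.42 -0.33] w -0.0005 tool z yaw -1.383 q [-0.35  0.52  1.53 -0.    1.1   1.04]
 shift mm [61.3  4.6  1.6] turn -0.002420654261116706
```

Emit:
{"fn": "move_arm", "kwargs": {
  "rows": [
    [[10, 4.6, 1.6], 0, 0],
    [[30, 4.6, 1.6], 0, 0],
    [[48, 4.6, 1.6], 0, 0],
    [[56, 4.6, 1.6], 0, 0],
    [[59, 4.6, 1.6], 0, 0],
    [[60, 4.6, 1.6], 0, 0],
    [[60, 4.6, 1.6], 0, 0]
  ]
}}

```text
clock: 10.2
position: [0.6459, -0.1578, -0.0269]
ee_rot: [0.543, 0.45, 0.547, -0.452]
contact_force: [-0.3, 0.5, 0.7]
width: 0.0001
```

```bash
python3 -c "
from h import *
go((.6405,-.140,-.029),.193)
im=viewer.get_image('wrist')
cv2.imwrite('pics/w8.png',im[:,:,::-1])
"
```

```text
t 10.2 pos [ 0.6459 -0.1578 -0.0269] F [-0.27  0.47  0.71] w 0.0001 tool z yaw -1.382 q [-0.34  0.59  1.58 -0.    0.98  1.04]
 shift mm [  2.2  -2.  -18.5] turn -0.0046792004614433225
```

View pics/w8.png

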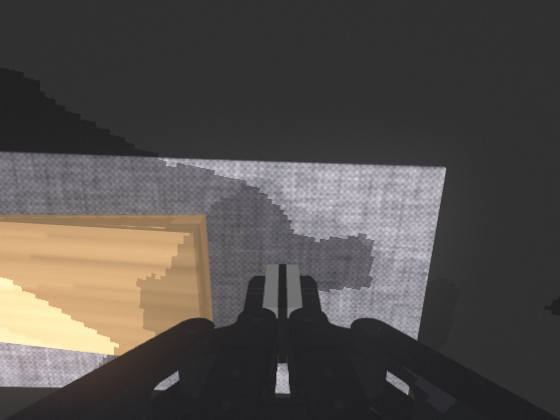

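Emit:
{"fn": "move_arm", "kwargs": {
  "rows": [
    [[1, 0, -5], 0, 0],
    [[2, 0, -10], 0, 0],
    [[2, 0, -14], 0, 0],
    [[2, 0, -17], 0, 0],
    [[2, 0, -20], 0, 0],
    [[2, 0, -23], 0, 0],
    [[2, 0, -26], 0, 0]
  ]
}}

```text
clock: 10.83
position: [0.6415, -0.1325, -0.0283]
ee_rot: [0.543, 0.45, 0.546, -0.452]
contact_force: [0.1, -1.1, 1.1]
width: -0.0002
```

Emit:
{"fn": "move_arm", "kwargs": {
  "rows": [
    [[0, 0, -3], 0, 0],
    [[0, 0, -6], 0, 0],
    [[0, 0, -9], 0, 0],
    [[0, 0, -12], 0, 0],
    [[0, 0, -15], 0, 0],
    [[0, 0, -16], 0, 0],
    [[0, 0, -16], 0, 0]
  ]
}}

```text
clock: 11.42
position: [0.6383, -0.1163, -0.0283]
ee_rot: [0.543, 0.45, 0.547, -0.452]
contact_force: [0.7, 0.4, -0.5]
width: 0.0002
```

```bash
python3 -c "
from h import *
go((.6405,-.140,-.029),.193)
im=viewer.get_image('wrist')
cv2.imwrite('pics/w9.png',im[:,:,::-1])
im=viewer.get_image('scene')
cv2.imwrite('pics/s9.png',cv2.resize(im[140:300,200:400,::-1],None,fx=4,fy=4,interpolation=cv2.INTER_CUBIC))
"
```

```text
t 11.42 pos [ 0.6383 -0.1163 -0.0283] F [ 0.73  0.36 -0.48] w 0.0002 tool z yaw -1.382 q [-0.29  0.57  1.62 -0.    0.96  1.1 ]
 shift mm [ 0.7 -2.3 23.7] turn -0.004461396941088935
```

View pics/w9.png

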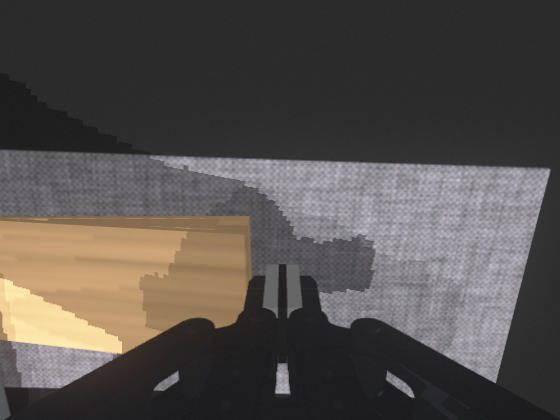

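View pics/s9.png

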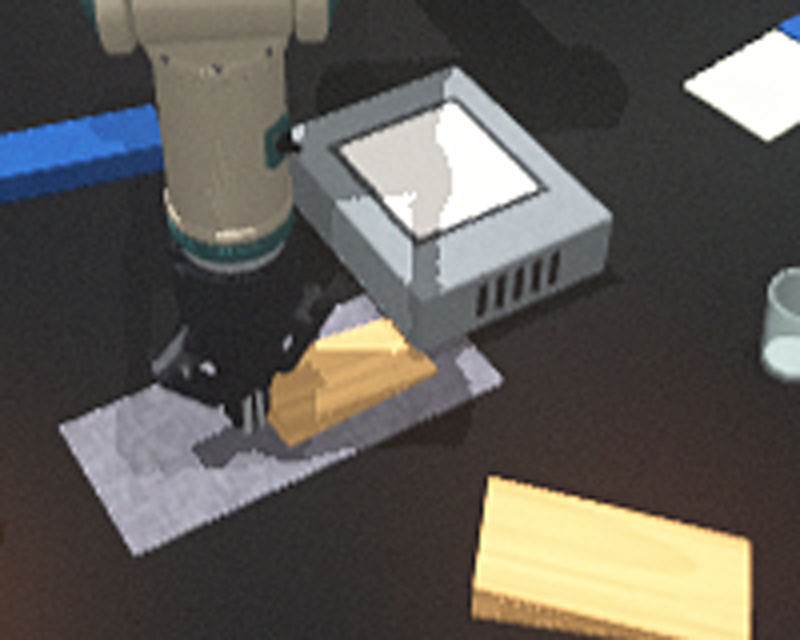

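Emit:
{"fn": "move_arm", "kwargs": {
  "rows": [
    [[0, 0, -2.5], 0, 0],
    [[0, 0, -5], 0, 0],
    [[0, 0, -7.5], 0, 0],
    [[0, 0, -10], 0, 0],
    [[0, 0, -12], 0, 0],
    [[0, 0, -13], 0, 0],
    [[0, 0, -14], 0, 0]
  ]
}}

```text
clock: 12.1
position: [0.6356, -0.1025, -0.0284]
ee_rot: [0.543, 0.45, 0.547, -0.452]
contact_force: [-0.6, -0.3, -0.5]
width: 0.0003
```

Emit:
{"fn": "move_arm", "kwargs": {
  "rows": [
    [[0, 0, -1], 0, 0],
    [[0, 0, -2], 0, 0],
    [[0, 0, -3], 0, 0],
    [[0, 0, -3], 0, 0]
  ]
}}

```text
clock: 12.43
position: [0.6349, -0.0993, -0.0284]
ee_rot: [0.543, 0.45, 0.547, -0.452]
contact_force: [-0.0, -0.7, -0.2]
width: -0.0001
```

Emit:
{"fn": "move_arm", "kwargs": {
  "rows": [
    [[0, 0, -1], 0, 0],
    [[0, 0, -2], 0, 0],
    [[0, 0, -2], 0, 0]
  ]
}}

```text
clock: 12.68
position: [0.6345, -0.0972, -0.0284]
ee_rot: [0.543, 0.45, 0.547, -0.452]
contact_force: [0.4, -0.5, 0.5]
width: -0.0001
```

Emit:
{"fn": "move_arm", "kwargs": {
  "rows": [
    [[0, 0, -1], 0, 0],
    [[0, 0, -2], 0, 0],
    [[0, 0, -2], 0, 0]
  ]
}}

```text
clock: 12.93
position: [0.6341, -0.095, -0.0283]
ee_rot: [0.543, 0.45, 0.547, -0.452]
contact_force: [-0.7, -0.2, -1.1]
width: 0.0001
```

Emit:
{"fn": "move_arm", "kwargs": {
  "rows": [
    [[0, 0, -1], 0, 0],
    [[0, 0, -2], 0, 0],
    [[0, 0, -2], 0, 0]
  ]
}}

```text
clock: 13.18
position: [0.6336, -0.0928, -0.0284]
ee_rot: [0.543, 0.45, 0.547, -0.452]
contact_force: [1.3, -0.1, -0.3]
width: -0.0001
```

Emit:
{"fn": "move_arm", "kwargs": {
  "rows": [
    [[0, 0, -1], 0, 0],
    [[0, 0, -1.5], 0, 0],
    [[0, 0, -1.5], 0, 0]
  ]
}}

```text
clock: 13.43
position: [0.6333, -0.0911, -0.0283]
ee_rot: [0.543, 0.45, 0.547, -0.452]
contact_force: [-0.3, -0.9, 0.1]
width: -0.0001
```

Emit:
{"fn": "move_arm", "kwargs": {
  "rows": [
    [[0, 0, -1], 0, 0],
    [[0, 0, -1.5], 0, 0],
    [[0, 0, -1.5], 0, 0]
  ]
}}

```text
clock: 13.68
position: [0.6329, -0.0895, -0.0284]
ee_rot: [0.543, 0.45, 0.547, -0.452]
contact_force: [-0.8, -0.9, -0.1]
width: -0.0001
```

Emit:
{"fn": "move_arm", "kwargs": {
  "rows": [
    [[0, 0, -1], 0, 0],
    [[0, 0, -1.5], 0, 0],
    [[0, 0, -1.5], 0, 0]
  ]
}}

```text
clock: 13.93
position: [0.6326, -0.0879, -0.0284]
ee_rot: [0.543, 0.45, 0.547, -0.452]
contact_force: [0.7, -0.2, -0.8]
width: -0.0001
```

```bash
python3 -c "
from h import *
go((.6405,-.140,-.029),.193)
im=viewer.get_image('wrist')
cv2.imwrite('pics/w10.png',im[:,:,::-1])
im=viewer.get_image('scene')
cv2.imwrite('pics/s10.png',cv2.resize(im[180:260,240:340,::-1],None,fx=8,fy=7,interpolation=cv2.INTER_CUBIC))
"
```

```text
t 13.93 pos [ 0.6326 -0.0879 -0.0284] F [ 0.65 -0.22 -0.78] w -0.0001 tool z yaw -1.382 q [-0.25  0.56  1.64  0.    0.95  1.13]
 shift mm [ 0.5 -2.  52.7] turn -0.004147990705222426
```

View pics/w10.png

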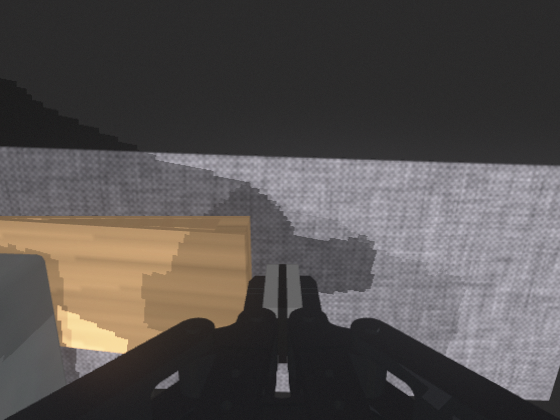

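View pics/s10.png

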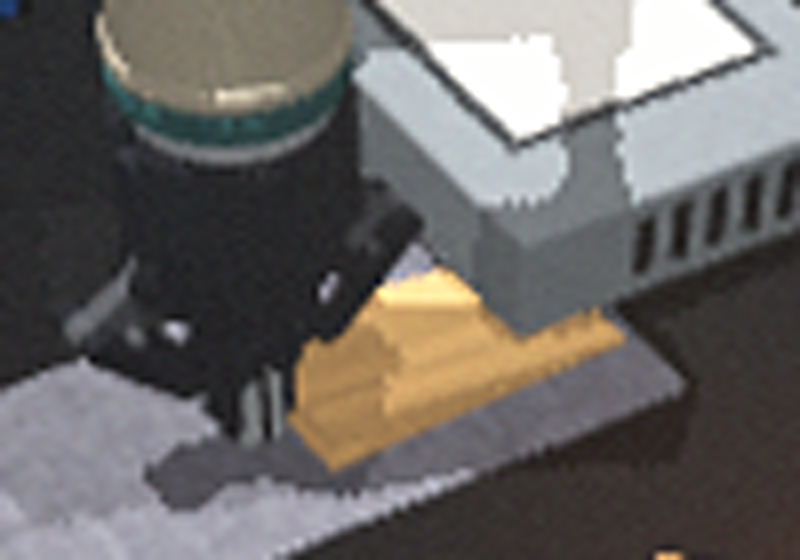

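Emit:
{"fn": "move_arm", "kwargs": {
  "rows": [
    [[0, 0, -1], 0, 0],
    [[0, 0, -1.5], 0, 0],
    [[0, 0, -1.5], 0, 0]
  ]
}}

```text
clock: 14.28
position: [0.6323, -0.0863, -0.0283]
ee_rot: [0.543, 0.45, 0.547, -0.452]
contact_force: [-0.3, 0.1, 0.2]
width: -0.0001
```

Emit:
{"fn": "move_arm", "kwargs": {
  "rows": [
    [[0, 0, -1], 0, 0],
    [[0, 0, -1.5], 0, 0],
    [[0, 0, -1.5], 0, 0]
  ]
}}

```text
clock: 14.53
position: [0.632, -0.0846, -0.0284]
ee_rot: [0.543, 0.45, 0.547, -0.452]
contact_force: [-0.3, -0.7, 0.3]
width: -0.0002
```

Emit:
{"fn": "move_arm", "kwargs": {
  "rows": [
    [[0, 0, -1], 0, 0],
    [[0, 0, -1], 0, 0],
    [[0, 0, -1], 0, 0]
  ]
}}

```text
clock: 14.78
position: [0.6317, -0.0835, -0.0283]
ee_rot: [0.543, 0.45, 0.547, -0.451]
contact_force: [-0.6, 0.0, 0.3]
width: -0.0003
```

Emit:
{"fn": "move_arm", "kwargs": {
  "rows": [
    [[0, 0, -1], 0, 0],
    [[0, 0, -1], 0, 0],
    [[0, 0, -1], 0, 0]
  ]
}}

```text
clock: 15.03
position: [0.6315, -0.0824, -0.0284]
ee_rot: [0.543, 0.45, 0.547, -0.451]
contact_force: [-0.6, -0.6, 0.0]
width: 0.0001
```

Emit:
{"fn": "move_arm", "kwargs": {
  "rows": [
    [[0, 0, -1], 0, 0],
    [[0, 0, -1], 0, 0],
    [[0, 0, -1], 0, 0]
  ]
}}

```text
clock: 15.28
position: [0.6313, -0.0813, -0.0284]
ee_rot: [0.543, 0.45, 0.547, -0.451]
contact_force: [1.4, -0.5, 0.2]
width: 0.0001
```

Emit:
{"fn": "move_arm", "kwargs": {
  "rows": [
    [[0, 0, -1], 0, 0],
    [[0, 0, -1], 0, 0],
    [[0, 0, -1], 0, 0]
  ]
}}

```text
clock: 15.53
position: [0.6311, -0.0803, -0.0283]
ee_rot: [0.543, 0.45, 0.547, -0.451]
contact_force: [-0.1, -0.6, -0.9]
width: 0.0003
```

Emit:
{"fn": "move_arm", "kwargs": {
  "rows": [
    [[0, 0, -1], 0, 0],
    [[0, 0, -1], 0, 0],
    [[0, 0, -1], 0, 0]
  ]
}}

```text
clock: 15.78
position: [0.6311, -0.0797, -0.0283]
ee_rot: [0.543, 0.45, 0.547, -0.451]
contact_force: [0.4, -3.0, -0.7]
width: 0.0005
```

```bash
python3 -c "
from h import *
F=[]
for i in range(4):
  im=viewer.get_image('scene'); s=manip.get_state();F.append(s['contact_force'])
print(np.round(F,2),s['position'],s['clock'])
cv2.imwrite('pics/s11.png',cv2.resize(im[180:260,240:340,::-1],None,fx=8,fy=7,interpolation=cv2.INTER_CUBIC))
"
```

```text
[[ 0.82 -2.27 -1.19]
 [ 0.27 -2.45 -1.24]
 [ 0.93 -1.89 -0.74]
 [ 0.49 -3.44 -0.54]] [ 0.63107633 -0.07968563 -0.02828324] 15.9833
```

View pics/s11.png

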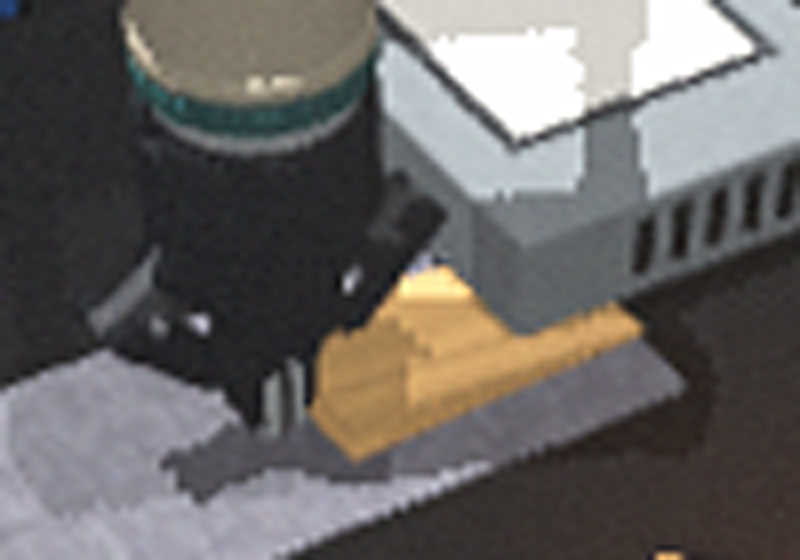

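Emit:
{"fn": "move_arm", "kwargs": {
  "rows": [
    [[0, 0, -0.5], 0, 0],
    [[0, 0, -0.5], 0, 0],
    [[0, 0, -0.5], 0, 0]
  ]
}}

```text
clock: 16.23
position: [0.6312, -0.0795, -0.0282]
ee_rot: [0.543, 0.45, 0.547, -0.451]
contact_force: [0.7, -3.5, -2.0]
width: 0.0001
```

```bash
python3 -c "
from h import *
F=[]
for i in range(3):
  im=viewer.get_image('scene'); s=manip.get_state();F.append(s['contact_force'])
print(np.round(F,2),s['position'],s['clock'])
"
```

```text
[[ 0.08 -3.21 -0.18]
 [-0.12 -3.24  0.31]
 [ 1.1  -3.15 -0.54]] [ 0.63115041 -0.07945213 -0.02824137] 16.3833
```

Emit:
{"fn": "move_arm", "kwargs": {
  "rows": [
    [[0, 0, 2], 0, 0],
    [[0, 0, 8], 0, 0],
    [[0, 0, 18], 0, 0],
    [[0, 0, 25], 0, 0],
    [[-20, 0, 25], 0, 0],
    [[-60, 0, 25], 0, 0],
    [[-100, 0, 25], 0, 0],
    [[-110, 0, 25], 0, 0]
  ]
}}

```text
clock: 17.05
position: [0.6408, -0.1059, 0.0883]
ee_rot: [0.546, 0.452, 0.543, -0.45]
contact_force: [1.3, -0.2, -0.2]
width: -0.0003
```

```bash
python3 -c "
from h import *
go((.609,.0265,.082),.193)
im=viewer.get_image('scene')
cv2.imwrite('pics/s12.png',cv2.resize(im[140:300,200:400,::-1],None,fx=4,fy=4,interpolation=cv2.INTER_CUBIC))
im=viewer.get_image('top')
cv2.imwrite('pics/t12.png',cv2.resize(im[130:290,150:350,::-1],None,fx=4,fy=4,interpolation=cv2.INTER_CUBIC))
"
```

```text
t 17.05 pos [ 0.6408 -0.1059  0.0883] F [ 1.26 -0.22 -0.22] w -0.0003 tool z yaw -1.382 q [-0.27  0.45  1.5   0.    1.18  1.11]
 shift mm [   6.1   -6.4 -136. ] turn -0.004512871903902926
```

View pics/s12.png

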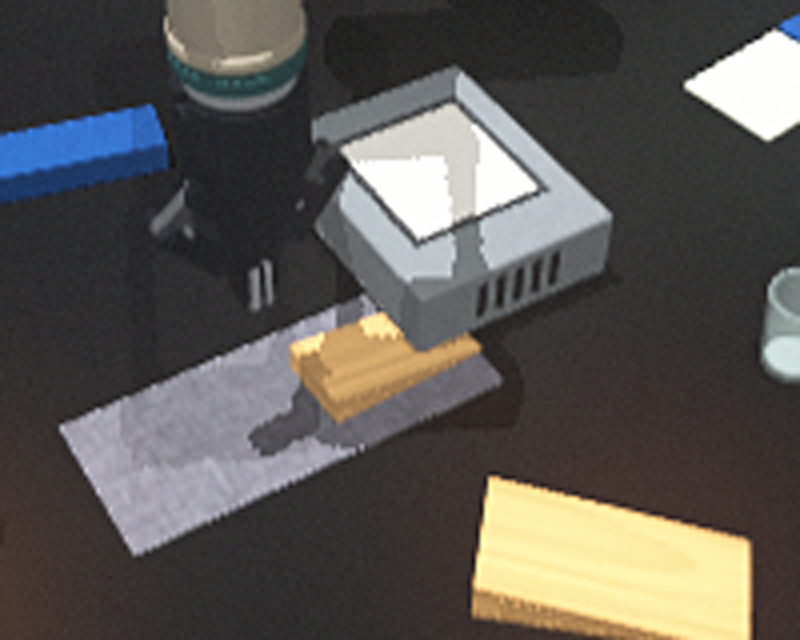

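View pics/t12.png

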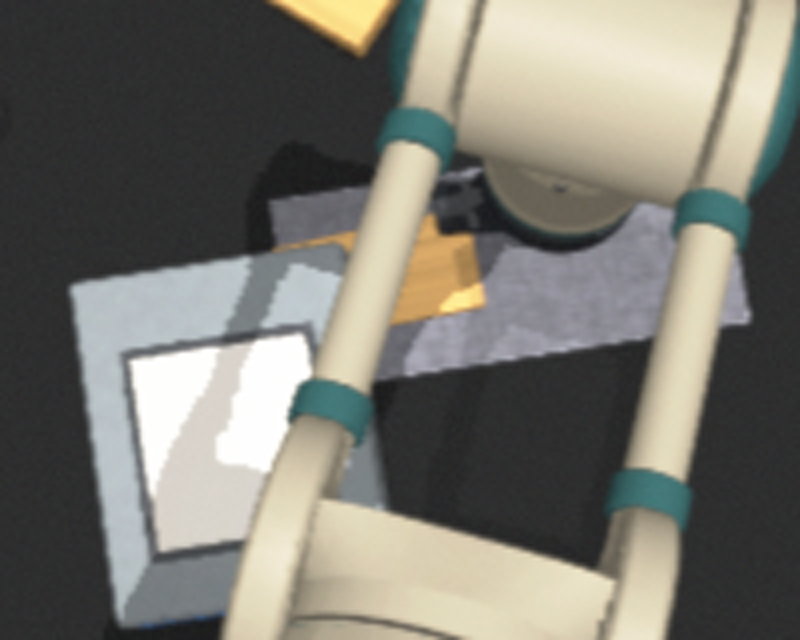

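Emit:
{"fn": "move_arm", "kwargs": {
  "rows": [
    [[0, -1, -25], 0, 0],
    [[0, -3, -60], 0, 0],
    [[0, -5, -95], 0, 0],
    [[0, -6.4, -120], 0, 0],
    [[5, -6.4, -136], 0, 0],
    [[20, -6.4, -136], 0, 0],
    [[38, -6.4, -136], 0, 0],
    [[40, -6.4, -136], 0, 0]
  ]
}}

```text
clock: 17.82
position: [0.6033, 0.0276, 0.0406]
ee_rot: [0.543, 0.449, 0.547, -0.452]
contact_force: [-0.0, -0.3, -0.5]
width: -0.0001
```

```bash
python3 -c "
from h import *
go((.609,.0265,.0345),.193)
"
```

```text
t 17.82 pos [0.6033 0.0276 0.0406] F [-0.01 -0.28 -0.55] w -0.0001 tool z yaw -1.382 q [-0.07  0.44  1.65  0.    1.05  1.31]
 shift mm [6.1 5.4 2.1] turn -0.003767236319581979
```

Emit:
{"fn": "move_arm", "kwargs": {
  "rows": [
    [[2, 3, 1], 0, 0],
    [[4, 5.4, 2], 0, 0],
    [[5, 5.4, 2], 0, 0],
    [[5, 5.4, 2], 0, 0]
  ]
}}

```text
clock: 18.15
position: [0.6095, 0.0262, 0.0355]
ee_rot: [0.543, 0.449, 0.547, -0.452]
contact_force: [-0.0, 0.4, 0.3]
width: -0.0001
```

Emit:
{"fn": "move_arm", "kwargs": {
  "rows": [
    [[1, 0, 0], 0, 0],
    [[2, 0, 0], 0, 0],
    [[2.5, 0, 0], 0, 0],
    [[2.5, 0, 0], 0, 0]
  ]
}}

```text
clock: 18.48
position: [0.6095, 0.0261, 0.0333]
ee_rot: [0.543, 0.449, 0.547, -0.452]
contact_force: [0.0, 0.5, -1.0]
width: 0.0001
```

Emit:
{"fn": "move_arm", "kwargs": {
  "rows": [
    [[0.5, 0, 0], 0, 0],
    [[1, 0, 0], 0, 0],
    [[1, 0, 0], 0, 0]
  ]
}}

```text
clock: 18.73
position: [0.6096, 0.0261, 0.0325]
ee_rot: [0.543, 0.449, 0.547, -0.452]
contact_force: [-0.3, -0.1, 0.5]
width: 0.0002
```

Emit:
{"fn": "move_arm", "kwargs": {
  "rows": [
    [[0.5, 0, 0], 0, 0],
    [[1, 0, 0], 0, 0],
    [[1, 0, 0], 0, 0]
  ]
}}

```text
clock: 18.98
position: [0.6097, 0.0261, 0.0324]
ee_rot: [0.543, 0.449, 0.547, -0.452]
contact_force: [-1.1, -0.3, 5.5]
width: 0.0001
```

Emit:
{"fn": "move_arm", "kwargs": {
  "rows": [
    [[0.4, 0, 0], 0, 0],
    [[0.8, 0, 0], 0, 0],
    [[0.8, 0, 0], 0, 0]
  ]
}}

```text
clock: 19.23
position: [0.6097, 0.0261, 0.0323]
ee_rot: [0.543, 0.449, 0.547, -0.452]
contact_force: [-3.2, 0.2, 7.6]
width: -0.0
```

```bash
python3 -c "
from h import *
F=[]
for i in range(6):
  im=viewer.get_image('scene'); s=manip.get_state();F.append(s['contact_force'])
print(np.round(F,2),np.mean(F,0),s['position'],s['clock'])
cv2.imwrite('pics/s13.png',cv2.resize(im[140:300,200:400,::-1],None,fx=4,fy=4,interpolation=cv2.INTER_CUBIC))
"
```

```text
[[-2.    0.04  6.95]
 [-1.16 -0.56  7.03]
 [-2.   -0.11  5.95]
 [-2.33  0.23  6.3 ]
 [-1.61 -0.09  7.03]
 [-2.13 -0.09  6.41]] [-1.87285112 -0.09703952  6.61049441] [0.60972631 0.02607071 0.03231804] 19.5333
```

View pics/s13.png

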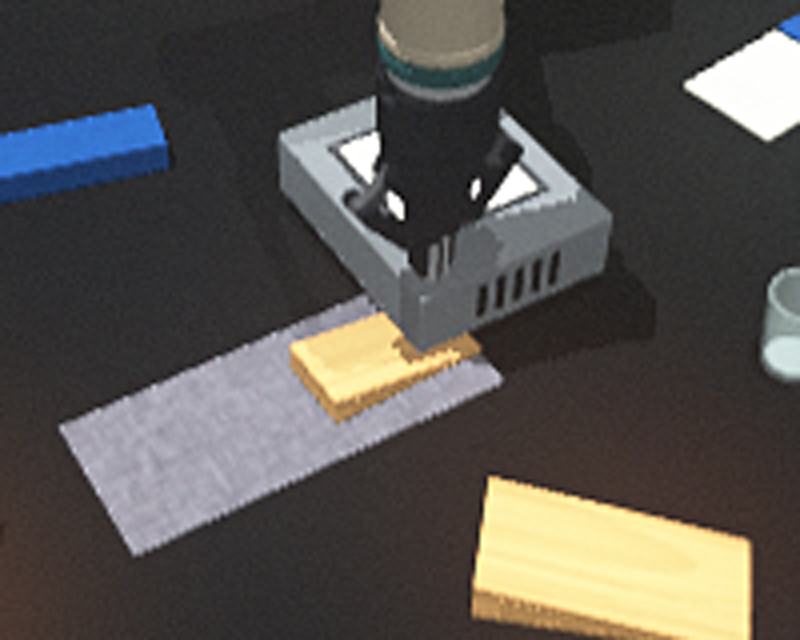

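Emit:
{"fn": "move_arm", "kwargs": {
  "rows": [
    [[1, 0, 0], 0, 0],
    [[1, 0, 0], 0, 0],
    [[1, 0, 0], 0, 0]
  ]
}}

```text
clock: 19.78
position: [0.6098, 0.026, 0.0323]
ee_rot: [0.543, 0.449, 0.546, -0.452]
contact_force: [-2.0, 0.3, 7.3]
width: -0.0003
```

```bash
python3 -c "
from h import *
F=[]
for i in range(6):
  im=viewer.get_image('top'); s=manip.get_state();F.append(s['contact_force'])
print(np.round(F,2),np.mean(F,0),s['position'],s['clock'])
cv2.imwrite('pics/t14.png',im[:,:,::-1])
"
```

```text
[[-2.54  0.55  6.64]
 [-1.19  0.87  7.18]
 [-2.65 -0.11  7.78]
 [-1.76  0.58  7.08]
 [-1.46 -0.06  7.77]
 [-1.15 -1.72  6.91]] [-1.79175341  0.01740533  7.22670184] [0.60977406 0.02604881 0.03230267] 20.0833
```

View pics/t14.png

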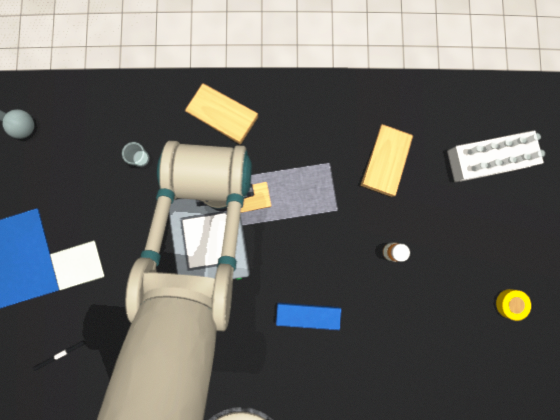

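Emit:
{"fn": "move_arm", "kwargs": {
  "rows": [
    [[1.2, -0.1, 0], 0, 0],
    [[1.2, -0.1, 0], 0, 0],
    [[1.2, -0.1, 0], 0, 0]
  ]
}}

```text
clock: 20.33
position: [0.6098, 0.026, 0.0323]
ee_rot: [0.544, 0.45, 0.546, -0.452]
contact_force: [-2.6, -0.3, 8.4]
width: 0.0004
```

```bash
python3 -c "
from h import *
F=[]
for i in range(6):
  im=viewer.get_image('scene'); s=manip.get_state();F.append(s['contact_force'])
print(np.mean(F,0),np.std(F,0),s['position'],s['clock'])
a=cv2.imread('pics/scene0.png');cv2.imwrite('pics/d.png',np.vstack([a[150:240,240:380],im[150:240,240:380,::-1]]).repeat(3,0).repeat(4,1))
"
```

```text
[-2.3975585  -0.29186493  8.66075543] [0.58276701 0.50158673 0.36062256] [0.60981162 0.0260345  0.03225675] 20.6333
```

View pics/d.png

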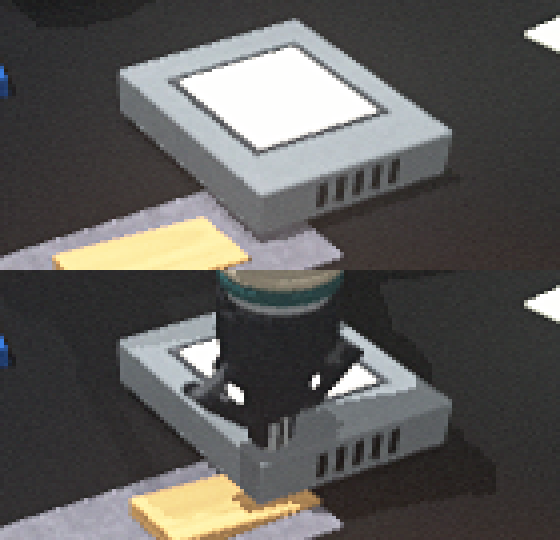

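```bash
python3 -c "
from rig import manip
print(manip.get_state()['contact_force']);manip.sign_off()"
```

```text
[-3.36144357 -0.72486729  8.87187904]
the job is handed in; nothing more can be done
```

I did the three steps in the order asked and handed the job in at about 20.6 s, with the arm still pressing the corner.

- **First press:** the corner dipped about 7 mm under 7.8 N. After I let go, the box came back to its place in the images.
- **Wedging:** I pushed the smallest wedge, the one on the mat, in by its heel. I stopped when the push rose steeply to about 3.2 N.
- **Second press:** the corner gave under about 0.5 mm, measured by the arm, between first touch and the final push. The final push averaged 8.7 N down with 2.4 N sideways. The last single reading was 8.9 N down and 3.4 N sideways, a little above the 8 N asked.

In the last pictures the box corners sit at their starting pixels. The beaker, bottle and carton look unmoved.

**One disagreement:** the real fingertip sat about 38 mm above the TCP the robot reports. I spotted this when the first press met nothing. Two camera views confirmed it (41 mm) and so did the force at contact, so I set heights from the actual contact instead.

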